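# Stack the film-strip carrier

### The job

On the light box lie two flat film carriers of equal size in shallow guide tracks, where fingers cannot get round them. Slide the one with three windows along its track until about a third of it sticks out over the edge facing the pile of carriers, grip that end, and set it down (do not drop it) centred on top of the pile, lying square across the pile to start a new batch, then let go. Leave the carrier with a single window where it lies, and do not shift the pile.

Things in the scene. Friction and masses are not known exactly. Their poses are not given: they have to be found in the camera images.
- strip_carrier_center (a point): Centre of the loose film carrier with three windows: flat black metal frame 160 mm long (its y), 56 wide (x), 6 thick (z), 60 g, with three 26 x 36 mm windows in a row. It lies flat in one track of the light box, long side along the track, at least 50 mm of free track behind it. With 60 mm out over the edge it still balances, and that end can be gripped from above across its width.
- single_carrier_center (a point): Centre (half-way up) of the other loose film carrier: same outer size, axes and material, but with one 26 x 60 mm window in the middle. It lies in the other track of the light box and is to be left alone.
- lightbox_edge (a point): Middle of the top of the fixed light box's edge facing the pile, 45 mm above the table. x across the tracks, y along them, from this edge back over the box, z up. Box 180 (x) by 260 (y) by 45 mm, flat white top. Two full-length tracks, open at both ends, at x = -34 and +34 mm, 60 mm wide between grey strips 8 mm wide, 4 mm high.
- pile_top (a point): Centre of the top of a pile of seven more three-window carriers, standing on the table as one loose block of 0.45 kg: 160 mm long (its x), 56 wide (y), 42 high (z, up). The carrier is to lie across it, its length (own y) along the pile's y, so that about 52 mm projects on either side.
Things that resemble listed ones, but are neither listed nor needed, are in the scene too. Leave any blue or orange look-alike of the part that bears strip_carrier_center alone.

How it is judged:
On the way, in this order (a step that is already met when the one before it is completed fails the run):
1. the three-window carrier lies flat on the light box with at least 40 mm of it out over the edge facing the pile (y of strip_carrier_center in the frame of lightbox_edge between -0.005 and 0.04 m and z of strip_carrier_center in the frame of lightbox_edge between -0.003 and 0.008 m and angle between strip_carrier_center's own z axis and vertical below 0.1 rad), for 0.2 s.
2. the carrier, held in the fingers, is lowered to within 15 mm of its place on the pile (horizontal distance between strip_carrier_center and pile_top below 0.03 m and z of strip_carrier_center in the frame of pile_top between -0.001 and 0.018 m and contact force between the fingers and strip_carrier above 0.3 N), for 0.05 s.
At the end, for the whole second after the job is handed in: The three-window carrier lies flat, released and at rest on the pile, its centre within 20 mm of the pile's centre, square across it within 15 degrees. The pile is upright; pile and single-window carrier are each within 20 mm of where they were (horizontal distance between strip_carrier_center and pile_top below 0.02 m and z of strip_carrier_center in the frame of pile_top between -0.001 and 0.007 m and angle between the y axis of strip_carrier_center and the y axis of pile_top, either way round below 0.26 rad and angle between each of strip_carrier_center, pile_top's own z axis and vertical below 0.06 rad and linear speed of strip_carrier below 0.02 m/s); the robot touches nothing.
It fails at once if the single-window carrier is moved more than 20 mm (distance of single_carrier_center from where it was at the start of the episode above 0.02 m).
It fails at once if the pile is shifted more than 20 mm (distance of pile_top from where it was at the start of the episode above 0.02 m).
It also fails if it takes over 54 s, if anything falls off the work surface, if the arm or the gripper's body presses on something with over 40 N, if the wrist force passes 120 N, or if a joint passes its speed limit or range.

### The arm

A 6-joint arm with a two-finger parallel gripper is mounted at the origin on the work surface. World frame = base frame: x ahead of the robot, y to its left, z up, the work surface at z = 0. Lengths are in m, angles in rad, forces in N, time in s.
With the tool pointing down it reaches from about 0.35 to 0.975 m from the base axis. Payload 4.9 kg.
Tool frame: the origin (TCP) lies midway between the tips of the shut fingers; the grasp point (between the pads) lies 19 mm behind it; z points along the fingers, y is the line along which they close (so a half turn about z gives the same grasp; the last joint's range is limited). The gripper opens to 85 mm and grips with 20 to 120 N. Pads are 22 mm wide; open, the fingers measure 114 mm over their backs; the gripper's body (76 mm by 85 mm) begins 54 mm behind the grasp point. The pads swing forward as they close: fully open they stand 13 mm farther back than shut.
Start: joints at [-0.119, 0.053, 1.613, -0, 1.476, -0.119], TCP at [0.625, 0, 0.231] pointing down, gripper open.
Joint ranges: [-3.01, 3.01], [-1.01, 2.22], [0.06, 2.58], [-1.02, 4.17], [0.09, 2.62], [-3.14, 3.14]. Speed limits (rad/s): [2.57, 2.57, 3.14, 3.14, 3.14, 3.14].

### API

Orientations are given as a unit quaternion [w, x, y, z].
In Python, from plant import * gives the robot as it stands.
- The arm moves only by the tool jog_arm, never from a script. Its argument "targets" is a list of rows, each a list of 3 entries, a list of its own where there are three numbers: the shift along the tool's x, y, z in units of 25 mm (1.0 is 25 mm), then the turn, a rotation vector about the tool's x, y, z in units of 8 degrees (1.0 is 8 degrees), then the opening in per cent of the stroke, from 0 (shut) to 100 (fully open). A call has 1 to 8 rows; each row is the pose to reach, as a shift and turn from the pose commanded when the call began, along the tool's axes at that moment; what a row does not reach only later rows make up. A row lasts 1/8 s, in which the tool goes at most 62.5 mm and 10.7 degrees, less where a joint would pass 70% of its speed; a pose out of reach is approached as far as the arm can. A call with a gripper value outside its range is refused whole. The fingers move at their own pace and stop on an object; the grip force is fixed at half the most. Time passes only in rows, so rows that repeat a pose let the fingers close. It gives the time, the measured TCP pose, the force, the opening and the grip force at its end, in the units of the state.
- state(): the state, without advancing time (a new reading comes with each control period).
- grab_frame(name): name is "scene" or "side" or "wrist"; returns (picture, depth): 480x640x3 uint8, red, green, blue; 480x640 float32, m along the optical axis (not along the pixel's ray), 0 where there is no reading.
- camera_params(name): a dict with "fovy" (degrees; the focal length in pixels is half the picture's height over the tangent of half this angle, whatever the lens; pixels are square), "cx", "cy" (the principal point, pixels), "rvec" (rotation vector, rad) and "tvec" (3), from world to camera coordinates, as OpenCV has them; the wrist camera has in their place "hand_eye" (4x4, takes a point from camera to tool coordinates, whose origin is the TCP and whose axes are the flange's). Camera axes: x right, y down, z forward; pixel columns grow to the right and rows downward; lengths in m; the calibration is good to about 2 mm. A picture is of the moment at which its call begins: read the wrist's pose just before it. camera_params takes no time and is no camera call.
- job_done(): hands the job in; it is judged then, once.
The state is a dict: "time": time; "joint_pos": joint angles; "joint_vel": joint speeds; "joint_efforts": joint torques, N m; "tool_pos": TCP position; "tool_rot": TCP orientation; "contact_force": force on the tool from outside, world axes, zero at the start; "ft_torque": the same for the moment, N m; "gripper_width": opening from 0.0 (shut) to 1.0 (fully open); "grasp_force": force on a finger pad.
Only numpy, scipy, OpenCV 4.12 (cv2) and the standard library are available. Lean on these libraries where they do the work, as an engineer would, in place of code of your own. Each camera call takes 0.05 s, during which the arm holds its last target. There are 200 camera calls.

## Working session

There is one attempt and no reset: what is moved stays moved. The work goes in short steps, Python scripts to look and compute and a tool call to move; the robot and the scene stay as the last step left them, time stands still between calls to the robot, and variables do not carry over. Pictures are saved under pics/ and viewed, at most 10 in all, crops included, and the job is handed in when it is done.

Besides the shell and the picture viewer there is one more tool, called after "Request:" by a JSON object that holds its "fn" and its "kwargs". jog_arm: Moves the arm, as the interface text tells. Its arguments: {"type":"object","properties":{"targets":{"type":"array"}},"required":["targets"]}

```bash
mkdir -p pics; ls; cat > h.py <<'E'
from plant import *
import numpy as np, cv2
def K(n):
    p=camera_params(n); f=240/np.tan(np.radians(p["fovy"])/2); return p,f
def cast(n,uv,z):
    """pixels -> world points on plane z (fixed cameras)"""
    p,f=K(n); R=cv2.Rodrigues(np.array(p["rvec"],float))[0]; t=np.array(p["tvec"],float).ravel()
    uv=np.atleast_2d(uv).astype(float)
    d=np.c_[(uv[:,0]-p["cx"])/f,(uv[:,1]-p["cy"])/f,np.ones(len(uv))]@R
    c=-R.T@t
    return c+d*((z-c[2])/d[:,2])[:,None]
E
python3 - <<'E'
from h import *
for n in("scene","side"):
    im,d=grab_frame(n); cv2.imwrite(f"pics/{n}0.png",im[:,:,::-1]); np.save(n+"_d.npy",d); print(n,camera_params(n))
print(camera_params("wrist")); print(state())
E
```

```text
pics
scene {'fovy': 50.744169834092446, 'cx': 319.68327353687096, 'cy': 246.78086087513074, 'rvec': array([ 1.58629578,  1.65838914, -0.93179512]), 'tvec': array([ 0.04323325, -0.24074342,  1.59974243])}
side {'fovy': 46.642320442129325, 'cx': 324.78352908825525, 'cy': 246.4786066771696, 'rvec': array([ 2.26752896, -0.61565972,  0.23839218]), 'tvec': array([-0.51057931,  0.25347366,  0.83686358])}
{'fovy': 58.50850539216863, 'cx': 322.6095751970445, 'cy': 239.27497248683457, 'hand_eye': array([[ 5.29888635e-04, -9.56446015e-01, -2.91908786e-01,
         7.49410429e-02],
       [ 9.99999800e-01,  6.07597583e-04, -1.75554010e-04,
         3.26251262e-04],
       [ 3.45271006e-04, -2.91908635e-01,  9.56446146e-01,
        -1.41953973e-01],
       [ 0.00000000e+00,  0.00000000e+00,  0.00000000e+00,
         1.00000000e+00]])}
{'time': 0.1, 'joint_pos': array([-1.18978659e-01,  5.33506173e-02,  1.61417638e+00,  8.24231511e-06,
        1.47605154e+00, -1.19001202e-01]), 'joint_vel': array([ 0.00122618,  0.00092171, -0.00391879, -0.00096765,  0.00102935,
        0.00017882]), 'joint_efforts': array([ 6.14647306e-04, -3.94903493e+01, -3.71363103e+01, -4.52310599e-05,
        3.99340541e-03, -4.17574097e-05]), 'tool_pos': array([6.24413615e-01, 8.61622310e-05, 2.30137162e-01]), 'tool_rot': array([-7.83035035e-04,  7.07098741e-01,  7.07114124e-01, -6.10579086e-04]), 'contact_force': array([-0.13826003, -0.70024401,  0.27587816]), 'ft_torque': array([ 0.01774712, -0.01081798,  0.0176131 ]), 'grasp_force': 0.0, 'gripper_width': 1.0007812563864462}
```

View pics/scene0.png

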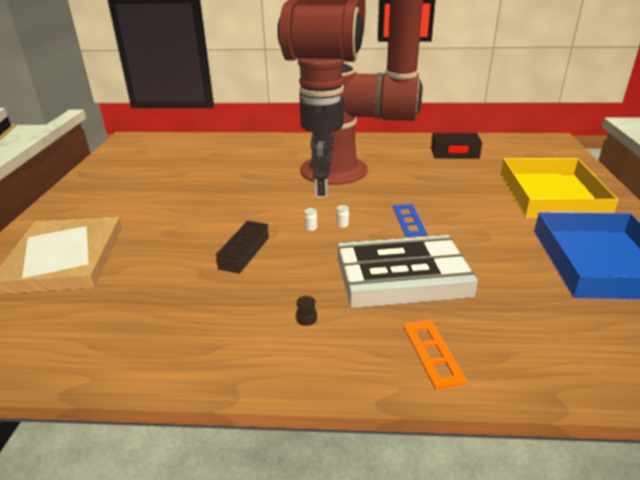

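View pics/side0.png

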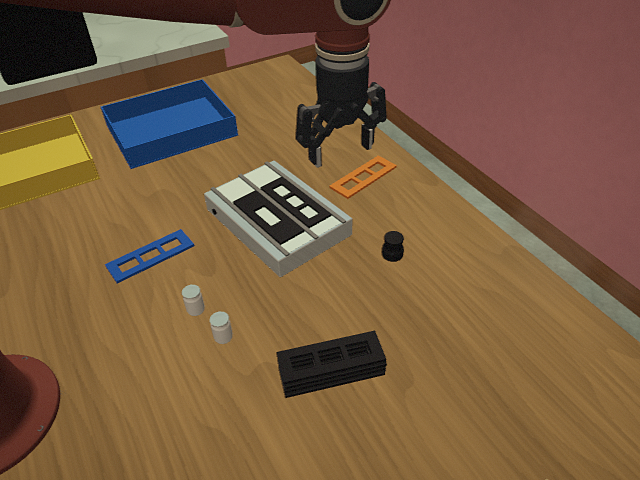

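The scene picture shows the light box at about (405,268) and the pile at (243,247). In the side picture the candidates for the carrier are:
- black three-window carrier at (290,198), in the far track
- black single-window carrier at (268,216)
- blue look-alike at (150,255)
- orange look-alike at (363,176)
- pile at (331,362)

By the description I choose the one at (290,198). Next I measure with depth and colour, and check with a crop.

```bash
cat >> h.py <<'E'
def cloud(n,d,Rt=None):
    """depth image -> world points HxWx3 (fixed cameras, or wrist with Rt=(R,t) camera->world)"""
    p,f=K(n); v,u=np.mgrid[:480,:640]
    c=np.stack([(u-p["cx"])/f*d,(v-p["cy"])/f*d,d],-1)
    if Rt is None:
        R=cv2.Rodrigues(np.array(p["rvec"],float))[0]; t=np.array(p["tvec"],float).ravel(); return (c-t)@R
    return c@Rt[0].T+Rt[1]
def rect(P):
    """min-area rectangle of xy points (m): centre, sizes, long-axis angle deg"""
    (c,s,a)=cv2.minAreaRect((P*1000).astype(np.float32))
    if s[0]<s[1]: s=s[::-1]; a+=90
    return np.round(c,1),np.round(s,1),round((a+90)%180-90,1)
E
python3 - <<'E'
from h import *
for n,rois in (("side",dict(box=(195,155,360,280),pile=(265,320,400,405))),("scene",dict(box=(330,230,480,310),pile=(210,215,275,275)))):
    im=cv2.imread(f"pics/{n}0.png"); d=np.load(n+"_d.npy"); P=cloud(n,d); ok=d>0; g=im.max(2)
    for k,(a,b,c,e) in rois.items():
        m=np.zeros_like(ok); m[b:e,a:c]=1; m&=ok
        z=P[...,2]; zs=z[m]; print(n,k,"z hist",np.histogram(zs,bins=np.arange(-.01,.07,.005))[0])
        top=m&(z>(.034))&(z<.06)
        lab=cv2.connectedComponentsWithStats(cv2.morphologyEx(top.astype(np.uint8),cv2.MORPH_OPEN,np.ones((3,3))))
        i=1+lab[2][1:,4].argmax(); T=lab[1]==i
        print("  top",rect(P[T][:,:2]),"medz",np.median(z[T]))
        if k=="box":
            dark=(T&(g<70)).astype(np.uint8)
            L=cv2.connectedComponentsWithStats(dark)
            for j in range(1,L[0]):
                if L[2][j,4]>100:
                    uv=np.argwhere(L[1]==j)[:,::-1]; print("  dark",L[2][j],rect(cast(n,uv,.051)[:,:2]))
        else:
            dk=m&(g<75); L=cv2.connectedComponentsWithStats((T&dk).astype(np.uint8))
            print("  dark top",rect(P[T&dk][:,:2]))
im=cv2.imread("pics/side0.png")[150:280,190:360]; cv2.imwrite("pics/crop.png",cv2.resize(im,None,fx=4,fy=4,interpolation=2))
E
```

```text
side box z hist [   2 2979 7467  606  261  268  249  277  253  257 1124 4012 2667   13
    0]
  top (array([571.4, 166. ]), array([264.9, 183.3]), -79.6) medz 0.0477508894716925
  dark [ 261  177   72   51 1152] (array([608.7, 151.7]), array([163.1,  59. ]), -80.2)
  dark [ 233  190   72   55 1424] (array([541.8, 139.7]), array([163.1,  58.8]), -80.1)
side pile z hist [   0 1768 4989  403  266  244  309  357  419  315 2274   80    0    0
    0]
  top (array([ 485.9, -197.9]), array([160.4,  61. ]), -15.2) medz 0.04255769743964888
  dark top (array([ 485.6, -198. ]), array([160.1,  60.9]), -15.0)
scene box z hist [   0  110 3689  431  277  281  258  263  291  269  349 3016 2627   94
    0]
  top (array([574. , 167.1]), array([260.7, 185. ]), -80.6) medz 0.04892376899546569
  dark [355 242  74  18 670] (array([542.9, 142.9]), array([154.1,  51.7]), -80.2)
  dark [361 259  78  20 564] (array([609.8, 155.9]), array([153.9,  52. ]), -80.3)
scene pile z hist [   0   50 2130  133  108  114  125  136  128  193  566  202    0    0
    0]
  top (array([ 486.1, -195.8]), array([166.9,  59.9]), -15.8) medz 0.043647732424967146
  dark top (array([ 490.3, -194.3]), array([159.8,  54.6]), -16.1)
```

View pics/crop.png

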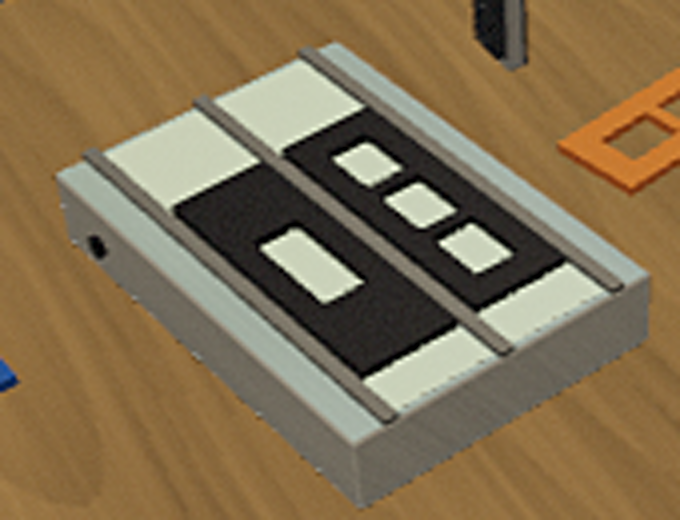

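The crop confirms it: the far carrier, crop (420,205), has three windows, and the near one, crop (310,265), has one. Sizes (163x59 and 260x183) and heights match the description, and the cross-track offset comes out at 33.8 mm. I'll move over the free track behind the three-window carrier with the fingers shut.

Request:
{"fn": "jog_arm", "kwargs": {"targets": [[[10.5,-1.36,0],[0,0,-1.22],0],[[10.5,-1.36,0],[0,0,-1.22],0],[[10.5,-1.36,0],[0,0,-1.22],0],[[10.5,-1.36,0],[0,0,-1.22],0],[[10.5,-1.36,2],[0,0,-1.22],0],[[10.5,-1.36,4],[0,0,-1.22],0],[[10.5,-1.36,4],[0,0,-1.22],0],[[10.5,-1.36,4],[0,0,-1.22],0]]}}

```text
time: 1.1
tool_pos: [0.5919, 0.2625, 0.133]
tool_rot: [0.001, 0.645, 0.765, 0.001]
contact_force: [0.4, -0.0, 0.6]
gripper_width: -0.0
grasp_force: 0.0
```

```bash
cat >> h.py <<'E'
from scipy.spatial.transform import Rotation as Ro
U=np.array([.170,-.985]); EDGE=np.array([594.6,38.4])
def tool():
    s=state(); return Ro.from_quat(np.roll(s["tool_rot"],-1)).as_matrix(), s["tool_pos"], s
def inbox(xy):  # mm world -> box frame x,y
    d=np.asarray(xy)-EDGE; return d@np.array([.985,.170]), d@-U
def wrist():
    R,t,s=tool(); im,d=grab_frame("wrist"); H=camera_params("wrist")["hand_eye"]
    return im[:,:,::-1].copy(),d,cloud("wrist",d,(R@H[:3,:3],R@H[:3,3]+t)),s
E
python3 - <<'E'
from h import *
im,d,P,s=wrist(); cv2.imwrite("pics/w1.png",im); print(s["tool_pos"],s["time"],inbox(s["tool_pos"][:2]*1000)); print(np.round(tool()[0],3))
E
```

```text
[0.59189522 0.26252409 0.13302608] 1.1 (np.float64(35.43688720614193), np.float64(221.22204457661192))
[[-0.169  0.986  0.004]
 [ 0.986  0.169  0.001]
 [ 0.001  0.004 -1.   ]]
```

View pics/w1.png

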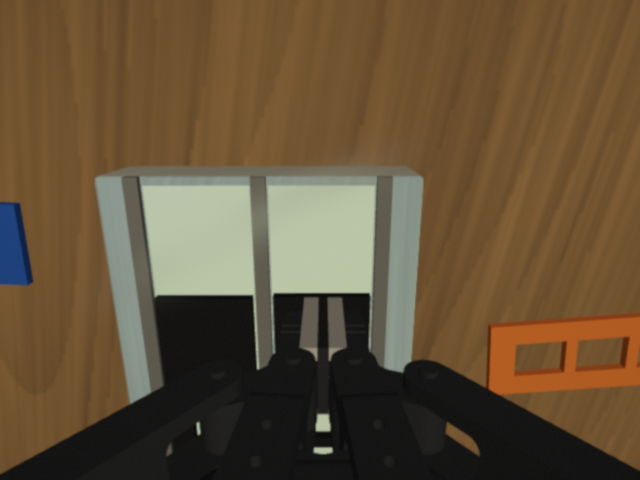

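The wrist view shows the three-window carrier's rear edge at about (322,294) in the right-hand track, the track strips at x≈260 and 384, and the shut fingers at (322,300). I'll cast these onto planes to check them.

```bash
cat >> h.py <<'E'
def wcast(uv,z,R,t):
    p,f=K("wrist"); H=p["hand_eye"]; A=R@H[:3,:3]; c=R@H[:3,3]+t
    uv=np.atleast_2d(uv).astype(float)
    d=np.c_[(uv[:,0]-p["cx"])/f,(uv[:,1]-p["cy"])/f,np.ones(len(uv))]@A.T
    return (c+d*((z-c[2])/d[:,2])[:,None])*1000
E
python3 - <<'E'
from h import *
R,t,s=tool(); 
for k,uv,z in (("rear corners",[[274,294],[370,294]],.051),("single rear",[[157,296],[253,296]],.051),("box far top edge",[[100,178],[420,178]],.045)):
    w=wcast(uv,z,R,t); print(k,np.round(w[:,:2],1),[np.round(inbox(a[:2]),1) for a in w])
E
```

```text
rear corners [[570.5 232. ]
 [624.6 241.2]] [array([  9.2, 194.8]), array([ 64.1, 194.6])]
single rear [[504.8 219.5]
 [558.8 228.7]] [array([-57.7, 193.7]), array([ -2.9, 193.6])]
box far top edge [[468.4 281. ]
 [638.8 310.1]] [array([-83.1, 260.4]), array([ 89.7, 260.2])]
```

Request:
{"fn": "jog_arm", "kwargs": {"targets": [[[0,0,1.6],[0,0,0],0],[[0,0,2.6],[0,0,0],0],[[0,0,3.1],[0,0,0],0],[[0,0,3.3],[0,0,0],0],[[0,0,3.3],[0,0,0],0],[[0,0,3.3],[0,0,0],0]]}}

```text
time: 1.9
tool_pos: [0.592, 0.2628, 0.0503]
tool_rot: [0.001, 0.644, 0.765, 0.001]
contact_force: [0.5, 0.5, 0.6]
gripper_width: -0.003
grasp_force: 0.0
```

Request:
{"fn": "jog_arm", "kwargs": {"targets": [[[0,0,0.12],[0,0,0],0],[[0,0,0.12],[0,0,0],0],[[-0.3,0,0.12],[0,0,0],0],[[-0.6,0,0.12],[0,0,0],0],[[-0.9,0,0.12],[0,0,0],0],[[-1.2,0,0.12],[0,0,0],0],[[-1.5,0,0.12],[0,0,0],0],[[-1.5,0,0.12],[0,0,0],0]]}}

```text
time: 2.9
tool_pos: [0.5975, 0.2248, 0.0458]
tool_rot: [0.0, 0.645, 0.764, -0.0]
contact_force: [-0.8, -0.3, 0.5]
gripper_width: 0.001
grasp_force: 0.0
```

```bash
cat >> h.py <<'E'
def darks(n):
    im,d=grab_frame(n); P=cloud(n,d); z=P[...,2]; x=P[...,0]*1000; y=P[...,1]*1000
    bx,by=inbox(P[...,:2]*1000)
    m=(d>0)&(z>.036)&(z<.058)&(im.max(2)<75)&(by>-100)&(by<262)&(abs(bx)<95)
    L=cv2.connectedComponentsWithStats(m.astype(np.uint8))
    for j in range(1,L[0]):
        if L[2][j,4]>200:
            uv=np.argwhere(L[1]==j)[:,::-1]; w=cast(n,uv,.051)[:,:2]; r=rect(w); bb=np.array([inbox(a) for a in w*1000])
            print(n,r,"box",np.round(inbox(r[0]),1),"y-range",np.round(np.percentile(bb[:,1],[0.5,99.5]),1))
    return im
E
python3 - <<'E'
from h import *
darks("side"); print(inbox(tool()[1][:2]*1000))
E
```

```text
side (array([611.4, 136.2]), array([172.3,  59. ]), -80.1) box [33.2 93.5] y-range [  7.7 171.3]
side (array([541.8, 139.7]), array([163.1,  58.8]), -80.1) box [-34.8 108.8] y-range [ 27.8 190. ]
(np.float64(34.558029267018256), np.float64(183.52072123714908))
```

The carrier is sliding: its front edge went from 28 to 8 mm, and the single-window carrier has not moved. It needs about 67 mm more.

Request:
{"fn": "jog_arm", "kwargs": {"targets": [[[-0.4,0,-0.05],[0,0,0],0],[[-0.8,0,-0.05],[0,0,0],0],[[-1.2,0,-0.05],[0,0,0],0],[[-1.6,0,-0.05],[0,0,0],0],[[-2.0,0,-0.05],[0,0,0],0],[[-2.3,0,-0.05],[0,0,0],0],[[-2.6,0,-0.05],[0,0,0],0],[[-2.6,0,-0.05],[0,0,0],0]]}}

```text
time: 3.95
tool_pos: [0.6084, 0.1608, 0.0469]
tool_rot: [0.0, 0.645, 0.765, -0.0]
contact_force: [0.2, 0.1, -0.2]
gripper_width: 0.001
grasp_force: 0.0
```

```bash
python3 - <<'E'
from h import *
im=darks("side"); print(inbox(tool()[1][:2]*1000)); cv2.imwrite("pics/s3.png",im[:,:,::-1])
E
```

```text
side (array([541.8, 139.7]), array([163.1,  58.8]), -80.1) box [-34.8 108.8] y-range [ 27.8 190. ]
side (array([625.6,  71.8]), array([171.8,  65.5]), -80.5) box [36.2 27.6] y-range [-57.4 106.2]
(np.float64(34.34458116022277), np.float64(118.53611018262984))
```

View pics/s3.png

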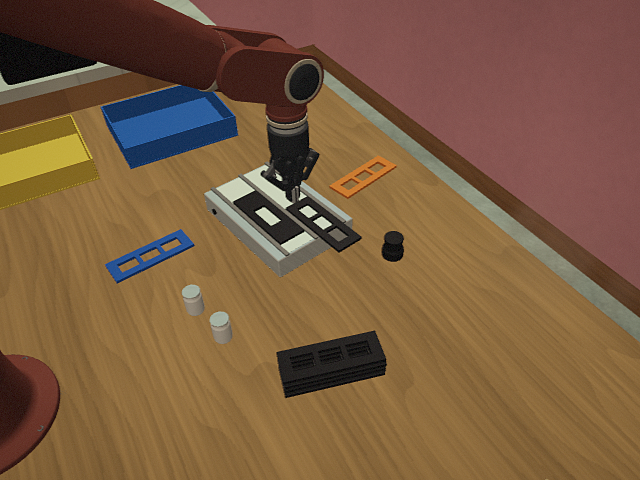

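The three-window carrier now sticks out about 57 mm over the edge, its end at about (345,240). I back off, lift, open, and move over that end.

Request:
{"fn": "jog_arm", "kwargs": {"targets": [[[0.3,0,0],[0,0,0],0],[[0.3,0,-2],[0,0,0],0],[[0.3,0,-4],[0,0,0],0],[[-2,0,-4],[0,0,0],100],[[-4,0,-4],[0,0,0],100],[[-6,0,-4],[0,0,0],100],[[-6,0,-4],[0,0,0],100],[[-6,0,-4],[0,0,0],100]]}}

```text
time: 5.0
tool_pos: [0.6336, 0.0145, 0.1468]
tool_rot: [-0.0, 0.644, 0.765, 0.0]
contact_force: [-0.3, 0.3, 0.6]
gripper_width: 0.994
grasp_force: 0.0
```

```bash
python3 - <<'E'
from h import *
im,d,P,s=wrist(); cv2.imwrite("pics/w4.png",im); print(s["tool_pos"],s["gripper_width"],inbox(s["tool_pos"][:2]*1000)); darks("side"); darks("scene")
E
```

```text
[0.63358891 0.01448235 0.14682312] 0.9937888194177306 (np.float64(34.33807797696642), np.float64(-30.1869986983346))
side (array([541.8, 139.7]), array([163.1,  58.8]), -80.1) box [-34.8 108.8] y-range [ 27.8 189.9]
side (array([626.2,  68. ]), array([163.9,  65.5]), -80.5) box [36.2 23.8] y-range [-57.5 104. ]
scene (array([542.7, 142.8]), array([154.1,  52.2]), -80.3) box [-33.4 111.7] y-range [ 35.4 187.8]
scene (array([625.6,  70.2]), array([154.8,  57.5]), -80.5) box [35.9 26.1] y-range [-50.9 103. ]
```

View pics/w4.png

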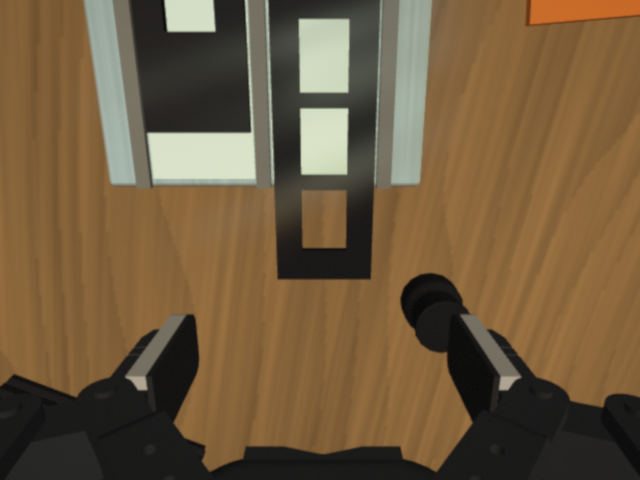

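The carrier's end is at row 279, columns 278–371, centred between the fingers. The black bobbin at (432,310) may be close to the right finger, so I'll check both.

```bash
python3 - <<'E'
from h import *
R,t,s=tool()
w=wcast([[278,279],[371,279]],.051,R,t); print([np.round(inbox(a[:2]),1) for a in w],w)
im,d=grab_frame("side"); P=cloud("side",d); q=P[225:268,375:412].reshape(-1,3); q=q[(q[:,2]>.01)&(q[:,2]<.1)]
print("bobbin zmax",q[:,2].max(),[np.round([a.min(),np.median(a),a.max()],1) for a in inbox(q[:,:2]*1000)])
E
```

```text
[array([  8.2, -52. ]), array([ 63.7, -51.9])] [[611.50980786 -11.49447376  51.        ]
 [666.2317487   -1.93487987  51.        ]]
bobbin zmax 0.04903342468493241 [array([ 87.7, 103. , 128.5]), array([-112.2,  -97.1,  -70.4])]
```

Request:
{"fn": "jog_arm", "kwargs": {"targets": [[[0,0.06,2],[0,0,0],100],[[0,0.06,3.5],[0,0,0],100],[[0,0.06,4.5],[0,0,0],100],[[0,0.06,4.9],[0,0,0],100],[[0,0.06,4.9],[0,0,0],100],[[0,0.06,4.9],[0,0,0],100]]}}

```text
time: 5.95
tool_pos: [0.6365, 0.014, 0.0263]
tool_rot: [0.001, 0.644, 0.765, 0.001]
contact_force: [-0.5, 0.0, 0.7]
gripper_width: 1.003
grasp_force: 0.0
```

Request:
{"fn": "jog_arm", "kwargs": {"targets": [[[0,0,0],[0,0,0],60],[[0,0,0],[0,0,0],40],[[0,0,0],[0,0,0],40],[[0,0,0],[0,0,0],40],[[0,0,0],[0,0,0],40]]}}

```text
time: 6.58
tool_pos: [0.6359, 0.0138, 0.0255]
tool_rot: [0.001, 0.644, 0.765, 0.0]
contact_force: [-0.8, 0.7, 5.7]
gripper_width: 0.636
grasp_force: 62.3
```

Gripped at a width of 0.636 × 85 = 54 mm, which fits the 56 mm carrier. I lift straight up and look.

Request:
{"fn": "jog_arm", "kwargs": {"targets": [[[0,0,-0.4],[0,0,0],40],[[0,0,-1.2],[0,0,0],40],[[0,0,-2.2],[0,0,0],40],[[0,0,-3.2],[0,0,0],40],[[0,0,-4],[0,0,0],40],[[0,0,-4],[0,0,0],40],[[0,0,-4],[0,0,0],40]]}}

```text
time: 7.45
tool_pos: [0.6346, 0.014, 0.1237]
tool_rot: [-0.001, 0.644, 0.765, -0.0]
contact_force: [-0.7, -0.0, -0.5]
gripper_width: 0.64
grasp_force: 63.2
```

```bash
cat > held.py <<'E'
from h import *
im,d,P,s=wrist(); R,t,_=tool()
T=(P-t)@R*1000   # tool coords mm
m=(d>0)&(abs(T[...,1])<34)&(T[...,0]>5)&(T[...,0]<160)&(T[...,2]>-50)&(T[...,2]<15)&(im.max(2)<90)
L=cv2.connectedComponentsWithStats(m.astype(np.uint8)); j=1+L[2][1:,4].argmax(); q=T[L[1]==j]
c=np.polyfit(q[:,0],q[:,2],1); print(L[2][j],"tool x range",np.percentile(q[:,0],[.5,99.5]).round(1),"z@0",c[1].round(1),"slope deg",np.degrees(np.arctan(c[0])).round(1),rect(q[q[:,0]>30][:,:2]/1000)); print(t,s["gripper_width"],s["grasp_force"])
cv2.imwrite("pics/held.png",im)
E
python3 held.py
```

```text
[  184     0   273   385 42514] tool x range [  5.5 100. ] z@0 -26.8 slope deg 1.7 (array([65.5, -0.8]), array([72. , 56.5]), -1.1)
[0.63433306 0.01397458 0.12311544] 0.6396460566656362 63.21730613708496
```

View pics/held.png

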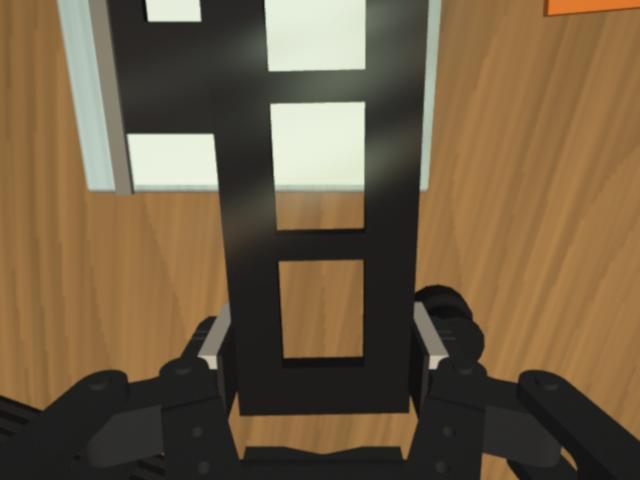

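The carrier is held flat in the fingers, its front end at row 413, with a 1.7° droop. I'll compute the hold offset and the move to the pile.

```bash
python3 - <<'E'
from h import *
R,t,s=tool()
def tl(uv): return ((wcast(uv,t[2]+.0268,R,t)/1000-t)@R*1000).round(1)
F=tl([[240,413],[408,413]]); print("front",F,"win1",tl([[322,358],[322,261]]))
off=F[:,0].mean()+80; yo=F[:,1].mean(); print("centre offset tool x,y",off,yo)
# desired: tool x axis -> direction (.264,.965) of pile y
a=np.radians(74.7); X=np.array([np.cos(a),np.sin(a)]); Y=np.array([X[1],-X[0]])
pile=np.array([486.5,-197.0]); T=pile-off*X-yo*Y; print("TCP target",T)
dl=np.r_[T/1000-t[:2],0]; print("shift tool units",(R.T@dl/.025).round(2)); cur=np.degrees(np.arctan2(R[1,0],R[0,0])); print("turn tool z units",-(74.7-cur)/8,cur)
E
```

```text
front [[-18.6 -26.1 -26.8]
 [-18.4  27.8 -26.9]] win1 [[  1.6   0.2 -26.8]
 [ 33.3   0.2 -26.8]]
centre offset tool x,y 61.5 0.8499999999999996
TCP target [ 469.45193362 -256.09598914]
shift tool units [-9.53 -8.33  0.01]
turn tool z units 3.1322869151874464 99.75829532149957
```

Request:
{"fn": "jog_arm", "kwargs": {"targets": [[[-1,-0.9,0],[0,0,0.3],40],[[-2.4,-2.1,0],[0,0,0.8],40],[[-3.8,-3.4,0],[0,0,1.3],40],[[-5.2,-4.6,0],[0,0,1.8],40],[[-6.6,-5.8,0],[0,0,2.3],40],[[-8,-7,0],[0,0,2.8],40],[[-9,-7.9,0],[0,0,3.1],40],[[-9.5,-8.3,0],[0,0,3.13],40]]}}

```text
time: 8.5
tool_pos: [0.4696, -0.256, 0.1233]
tool_rot: [-0.001, 0.795, 0.606, -0.0]
contact_force: [1.1, 0.7, -1.3]
gripper_width: 0.638
grasp_force: 63.3
```

Request:
{"fn": "jog_arm", "kwargs": {"targets": [[[0,0,0.8],[0,0,0],40],[[0,0,1.6],[0,0,0],40],[[0,0,1.6],[0,0,0],40],[[0,0,1.6],[0,0,0],40]]}}

```text
time: 9.0
tool_pos: [0.4713, -0.2546, 0.0841]
tool_rot: [-0.0, 0.794, 0.607, -0.0]
contact_force: [0.3, -0.8, -0.8]
gripper_width: 0.634
grasp_force: 63.3
```

```bash
python3 held.py; python3 - <<'E'
from h import *
R,t,s=tool(); print("tool",t, np.degrees(np.arctan2(R[1,0],R[0,0])))
im,d=grab_frame("side"); P=cloud("side",d)*1000; g=im.max(2)
m=(d>0)&(g<75)&(np.hypot(P[...,0]-487,P[...,1]+197)<95)
for k,a,b in(("pile",38,47),("carrier",76,118)):
    q=P[m&(P[...,2]>a)&(P[...,2]<b)]; print(k,len(q),rect(q[:,:2]/1000),np.percentile(q[:,2],[2,50,98]))
cv2.imwrite("pics/s5.png",im[:,:,::-1])
E
```

```text
[  186     0   276   386 43344] tool x range [  5.5 100.1] z@0 -26.1 slope deg 2.2 (array([65.7, -1.5]), array([72.3, 56.4]), -1.1)
[ 0.47162099 -0.25496757  0.08480082] 0.6340965178252623 63.27916860580444
tool [ 0.47162099 -0.25496757  0.08480082] 74.78494957490621
pile 1025 (array([ 485.8, -197.4]), array([159.7,  58.4]), -15.7) [39.19078949 42.73741212 45.26683255]
carrier 1215 (array([ 464.3, -202. ]), array([168.7,  76.9]), -84.9) [102.74395854 110.09747507 114.32905791]
```

View pics/s5.png

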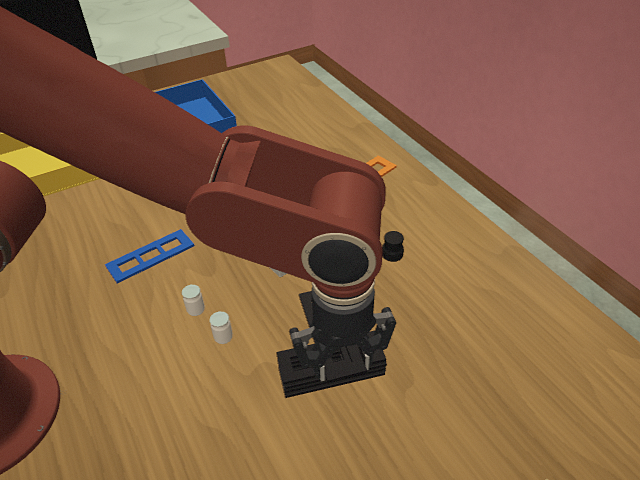

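The carrier sits over the pile at (331,362), mostly hidden in this view. From the hold offset its centre should be at (487.5,−196), against the pile at (486,−197.4). I lower it in steps.

Request:
{"fn": "jog_arm", "kwargs": {"targets": [[[0,0,0.6],[0,0,0],40],[[0,0,1.2],[0,0,0],40],[[0,0,1.7],[0,0,0],40],[[0,0,2.0],[0,0,0],40],[[0,0,2.1],[0,0,0],40],[[0,0,2.15],[0,0,0],40],[[0,0,2.15],[0,0,0],40],[[0,0,2.15],[0,0,0],40]]}}

```text
time: 10.1
tool_pos: [0.4713, -0.2555, 0.0313]
tool_rot: [0.0, 0.795, 0.607, 0.0]
contact_force: [-0.2, 0.3, -0.2]
gripper_width: 0.64
grasp_force: 63.3
```

```bash
python3 held.py; python3 - <<'E'
from h import *
print(state()["contact_force"],state()["ft_torque"])
E
```

```text
[  185     0   274   384 49297] tool x range [ 5.6 99.7] z@0 -24.7 slope deg 2.2 (array([65.5,  0. ]), array([71.1, 68. ]), 0.0)
[ 0.4712804  -0.25550439  0.03123192] 0.6399432046874697 63.303372859954834
[ 0.0218857  -0.11322613 -1.25158874] [-0.02309185  0.00866088 -0.00202059]
```

View pics/held.png

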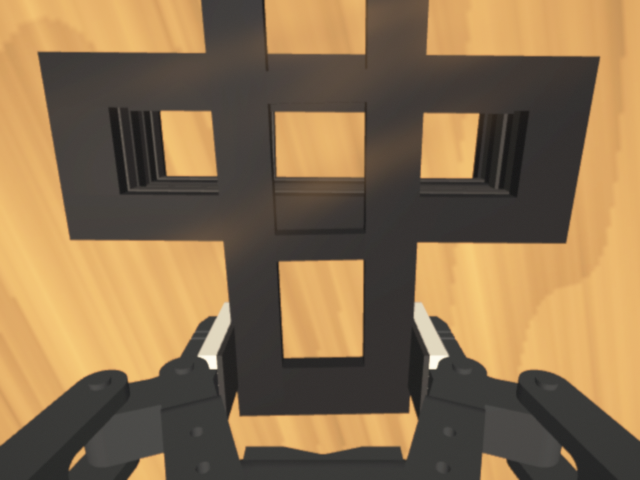

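A very clear view: the pile's top corners are at about (40,52), (598,57), (567,242) and (70,240), with the carrier crossing it in the middle and square. I cast the corners to get the pile centre in tool axes.

```bash
python3 - <<'E'
from h import *
R,t,s=tool()
q=((wcast([[40,52],[598,57],[567,242],[70,240]],.042,R,t)/1000-t)@R*1000).round(1); print(q,q.mean(0))
F=((wcast([[240,413],[408,413]],t[2]+.0255,R,t)/1000-t)@R*1000).round(1); print(F)
E
```

```text
[[ 90.2 -79.6 -10.9]
 [ 89.   78.2 -10.7]
 [ 34.1  78.6 -10.7]
 [ 34.7 -80.7 -10.8]] [ 62.     -0.875 -10.775]
[[-19.5 -26.6 -25.5]
 [-19.4  27.9 -25.5]]
```

The pile centre is at 62 mm and the carrier at about 60.5 mm, aligned within 2 mm. I continue down gently.

Request:
{"fn": "jog_arm", "kwargs": {"targets": [[[0.05,0,0.1],[0,0,0],40],[[0.05,0,0.2],[0,0,0],40],[[0.05,0,0.25],[0,0,0],40],[[0.05,0,0.25],[0,0,0],40]]}}

```text
time: 10.65
tool_pos: [0.4712, -0.254, 0.0243]
tool_rot: [-0.0, 0.795, 0.607, -0.0]
contact_force: [-0.2, -0.7, -0.2]
gripper_width: 0.637
grasp_force: 63.3
```

Request:
{"fn": "jog_arm", "kwargs": {"targets": [[[0,0,0.05],[0,0,0],40],[[0,0,0.1],[0,0,0],40],[[0,0,0.1],[0,0,0],40]]}}

```text
time: 11.02
tool_pos: [0.4715, -0.2543, 0.0227]
tool_rot: [0.0, 0.795, 0.607, -0.0]
contact_force: [-2.4, 1.4, 4.4]
gripper_width: 0.639
grasp_force: 63.8
```

There is contact (4.4 N) within about 1 mm of the seated height. I open.

Request:
{"fn": "jog_arm", "kwargs": {"targets": [[[0,0,0.03],[0,0,0],40],[[0,0,0.03],[0,0,0],70],[[0,0,0.03],[0,0,0],85],[[0,0,0.03],[0,0,0],100],[[0,0,0.03],[0,0,0],100],[[0,0,0.03],[0,0,0],100]]}}

```text
time: 11.78
tool_pos: [0.4713, -0.2541, 0.0212]
tool_rot: [-0.0, 0.795, 0.607, -0.0]
contact_force: [-0.4, 1.0, -0.1]
gripper_width: 0.997
grasp_force: 0.0
```

Request:
{"fn": "jog_arm", "kwargs": {"targets": [[[0,0,-0.6],[0,0,0],100],[[0,0,-1.6],[0,0,0],100],[[0,0,-3],[0,0,0],100],[[0,0,-4.5],[0,0,0],100],[[-2,0,-6],[0,0,0],100],[[-4,0,-7],[0,0,0],100],[[-4,0,-7],[0,0,0],100],[[-4,0,-7],[0,0,0],100]]}}

```text
time: 12.78
tool_pos: [0.4448, -0.3501, 0.1964]
tool_rot: [-0.0, 0.795, 0.607, 0.0]
contact_force: [-0.3, -0.3, -0.7]
gripper_width: 1.0
grasp_force: 0.0
```

```bash
python3 - <<'E'
from h import *
im,d,P,s=wrist(); cv2.imwrite("pics/w9.png",im); print(s["time"],s["contact_force"],s["gripper_width"])
P=P*1000; m=(d>0)&(im.max(2)<90)&(np.hypot(P[...,0]-487,P[...,1]+197)<95)
for k,a,b in(("pile",38,44.5),("carrier",45.5,54)):
    q=P[m&(P[...,2]>a)&(P[...,2]<b)]; print(k,len(q),rect(q[:,:2]/1000),np.percentile(q[:,2],[2,50,98]))
darks("side")
E
```

```text
12.775 [-0.3044151  -0.31412957 -0.71953433] 1.0001680926868897
pile 2458 (array([ 472.9, -245. ]), array([160.2,  61.9]), -15.2) [38.79793011 41.39789982 43.22671659]
carrier 6686 (array([ 473.7, -245.7]), array([60.6, 56.1]), 75.7) [45.91531628 47.43233628 48.94581884]
```

View pics/w9.png

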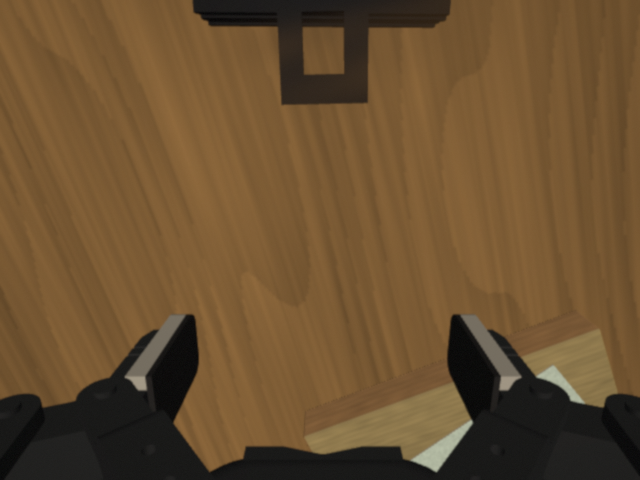

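The wrist picture shows the released carrier lying square across the pile, its near end at (324,90). I make one numeric check from the scene camera, then hand in.

```bash
python3 - <<'E'
from h import *
im,d=grab_frame("scene"); P=cloud("scene",d)*1000; g=im.max(2)
m=(d>0)&(g<80)&(np.hypot(P[...,0]-487,P[...,1]+197)<95)&(P[...,2]>36)&(P[...,2]<56)
q=P[m]; X=np.array([.264,.965]); Y=np.array([.965,-.264]); e=q[:,:2]-[486.5,-197]
a,b=e@X,e@Y; off=abs(a)>34; print("carrier along pile-y",np.percentile(a,[.5,99.5]),"across",np.percentile(b[off],[1,99]),"pile x",np.percentile(b[abs(a)<25],[.5,99.5]),"z",np.percentile(q[:,2][a>34],[5,50,95]),np.median(q[:,2][a<-34]))
darks("scene")
E
```

```text
carrier along pile-y [-74.5687614   78.68820116] across [-26.91443216  30.52519772] pile x [-74.854736    82.17505995] z [46.00068009 50.15335279 52.22768217] 50.41034650757569
scene (array([542.7, 142.8]), array([154.1,  51.6]), -80.2) box [-33.4 111.7] y-range [ 35.4 187.8]
```

The carrier is centred, level and square; the pile and the single-window carrier have not moved.

```bash
python3 -c "
from plant import *
print(job_done())"
```

```text
the job is handed in; nothing more can be done
None
```

I slid the three-window carrier about 57 mm out over the edge, gripped it, set it down centred, flat and square across the pile, released it, and handed the job in at about 13 s; no verdict was returned.

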